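Clamp the cross-rod and hang the beam block

TASK

On the optics table, first turn the hex nut on top of the cross-rod stand clockwise until it comes up against its stop. Then pick up the black U-shaped beam block, set it down gently over the horizontal rod without dropping it, hanging straight and centred in front of the iris, and let go. Do not shift the iris or disturb the other things.

Things in the scene. Friction and masses are not known exactly. Their poses are not given: they have to be found in the camera images.
- stand: Fixed cross-rod stand: two 25 mm posts on 60 mm round black feet, 240 mm apart, carrying a horizontal steel rod. Origin on the table midway between the posts; y runs along the rod, x across it towards the iris, z up. Posts at y = -120 and +120 mm, each with a black clamp block 34 x 34 mm from z = 114 to 146 mm. The hex nut is on the +y post only.
- rod_mid (a point): Middle of the rod (on its axis), 130 mm above the table, x and y axes as the stand's. The rod is 12.7 mm in diameter, clear for 206 mm between the clamp blocks, and sticks out 3 mm past them. A fixed laser head (finned metal box 120 x 50 mm on two posts, top 115 mm up) stands 110 mm beyond the iris, in line with it.
- clamp_nut (a joint): Angle of the hex nut, rad, growing clockwise seen from above; starts between 0.2 and 0.6, hard stop (tight) at 1.6. It stays where it is left (friction about 0.08 N m) and does not move down as it turns. At value q one pair of flats faces the direction q clockwise from the stand's x axis; the others every 60 degrees from there.
- nut_top (a point): Centre of the hex nut's top face, on its vertical axis, 174 mm above the table; axes as the stand's, it does not turn with the nut. The steel nut is 30 mm across flats and 22 mm tall (z = 152 to 174 mm), on a 22 mm round washer 6 mm thick above the clamp block; a 10 mm stud sticks out 6 mm above it.
- block: Loose beam block, black anodised metal, an upside-down U: two parallel plates 80 mm wide (along its y) and 4 mm thick, joined by a flat 4 mm top. Outside 30 mm thick (along its x), slot inside 22 mm wide and 86 mm deep, open below and at both ends; 90 mm tall, about 0.18 kg. It starts standing on its lower edges. Origin at the centre of its underside, z up; front and back alike.
- block_top (a point): Centre of the block's top face, 90 mm above its origin; axes as the block's. With the block on the rod (its flat inner top resting on the rod) this point is about 140 mm above the table.
- iris: Iris on a magnetic base, loose but heavy (0.8 kg), 85 mm from the rod on the stand's +x side, up to 45 mm off the rod's middle. Origin at the centre of the base's underside, axes parallel to the stand's. Base 50 x 60 x 30 mm; black ring 60 mm in diameter, 12 mm thick, axis along x, centre 90 mm and top 120 mm up, 20 mm opening. The centred block has y = 0 in this frame (within 15 mm).
- carton: Bystander: small cardboard box 90 x 60 x 45 mm, origin at the centre of its underside. It and the block may swap places.
- driver: Bystander: red-handled screwdriver 150 mm long lying on the table; origin under its middle.
- lens: Bystander: lens in a 36 mm round holder on a post with a 56 mm round foot, 88 mm tall; origin at the centre of its underside.
Mind the look-alikes: they are no part of the job. Leave any red look-alike of the block alone.

How it is judged:
By the outcome, as a careful person would: the job done as asked, in the order asked, and still so for the second after the job is handed in, with the robot touching nothing.
It also fails if it takes over 61 s, if anything falls off the work surface, if the arm or the gripper's body presses on something with over 40 N, if the wrist force passes 120 N, or if a joint passes its speed limit or range.

ROBOT

A 6-joint arm with a two-finger parallel gripper is mounted at the origin on the work surface. World frame = base frame: x ahead of the robot, y to its left, z up, the work surface at z = 0. Lengths are in mm, angles in rad, forces in N, time in s.
With the tool pointing down it reaches from about 275 to 825 mm from the base axis. Payload 4.9 kg.
Tool frame: the origin (TCP) lies at the very end of the fingers, on their centre line; the grasp point (between the pads) lies 19 mm behind it; z points along the fingers, y is the line along which they close (so a half turn about z gives the same grasp; the last joint's range is limited). The gripper opens to 85 mm and grips with 20 to 120 N. Pads are 22 mm wide; open, the fingers measure 114 mm over their backs; the gripper's body (76 mm by 85 mm) begins 54 mm behind the grasp point. The pads swing forward as they close: fully open they stand 13 mm farther back than shut.
Start: joints at [-1.377, 0.326, -0.193, 1.052, 0, 1.437], TCP at [177.091, -520.728, 231.281] pointing down, gripper open.
Joint ranges: [-2.65, 2.65], [-0.97, 1.79], [-1.3, 1.35], [-1.93, 2.1], [-1.47, 1.37], [-3.14, 3.14]. Speed limits (rad/s): [2.57, 2.57, 3.14, 3.14, 3.14, 3.14].

INTERFACE

Orientations are given as [roll, pitch, yaw] about the fixed x, y, z axes, in that order (R = Rz(yaw) Ry(pitch) Rx(roll)).
In Python, from bench import bot, solve_ik, imaging gives the robot as it stands. Calls block until the motion is done:
- bot.move_ptp(position, orientation): joint-space move of the TCP to a pose.
- bot.movel(position, rot=None, max_speed=150, threshold=None): straight line of the TCP; rot=None keeps the orientation; max_speed is the mean speed in mm/s. With threshold (N) it stops when the force on the tool has changed by that much, and returns True; else False.
- bot.move_j(angles): joint-space move.
- bot.grip(opening, effort=None): opening from 0.0 (shut) to 1.0 (fully open); effort is the grip in N (None keeps the last); returns when the fingers have stopped.
- bot.dwell(seconds).
- solve_ik(position, orientation): joint angles nearest the present ones, or None.
- bot.get_state(): the state.
- imaging.capture(name): name is "scene" or "top" or "wrist"; returns the picture (480x640x3 uint8, blue, green, red); there is no depth.
- imaging.camera_model(name): a dict with "K" (3x3 intrinsics, pixels), "position" and "rotation" of the camera in the world. Camera axes: x right, y up, looking along -z (the intrinsics and any distortion apply to the point x, -y, -z); pixel columns grow to the right and rows downward; lengths in mm; the calibration is good to about 2 mm. The wrist camera is an equidistant fisheye: a pixel r from the principal point sees the ray r / f radians off the axis. A picture is of the moment at which its call begins: read the wrist's pose just before it. camera_model takes no time and is no camera call; for the wrist camera it gives the pose at the moment of the call.
A pose or a line that the arm cannot do raises bot.IKError and nothing moves.
- bot.sign_off(): hands the job in; it is judged then, once.
The state is a dict: "t": time; "qpos": joint angles; "joint_velocities": joint speeds; "effort": joint torques, N m; "tcp_pos": TCP position; "orientation": TCP orientation; "contact_force": force on the tool from outside, world axes, zero at the start; "wrist_torque": the same for the moment, N m; "opening": opening from 0.0 (shut) to 1.0 (fully open); "gripper_force": force on a finger pad.
Only numpy, scipy, OpenCV 4.12 (cv2) and the standard library are available. Lean on these libraries where they do the work, as an engineer would, in place of code of your own. Each camera call takes 0.05 s, during which the arm holds its last target. There are 200 camera calls.

## Working session

There is one attempt and no reset: what is moved stays moved. The work goes in short steps, each a Python script; the robot and the scene stay as the last script left them, time stands still between calls to the robot, and variables do not carry over. Pictures are saved under pics/ and viewed, at most 10 in all, crops included, and the job is handed in when it is done.

```bash
mkdir -p pics; ls; python3 - <<'E'
from bench import bot, imaging
import cv2
for n in ["scene","top"]:
    cv2.imwrite(f"pics/{n}0.png", imaging.capture(n)); m=imaging.camera_model(n); print(n,{k:(v.tolist() if hasattr(v,'tolist') else v) for k,v in m.items()})
print(bot.get_state())
E
```

```text
pics
scene {'K': [[505.39342633389737, 0.0, 315.59863790319406], [0.0, 505.39342633389737, 238.66804858205214], [0.0, 0.0, 1.0]], 'position': [904.7886224084377, 421.3463794281624, 1025.1916712548013], 'rotation': [0.565478336523116, 0.0029555304599437893, 2.4158691123976173]}
top {'K': [[561.3514992851215, 0.0, 324.01860949510376], [0.0, 561.3514992851215, 237.8695151813318], [0.0, 0.0, 1.0]], 'position': [432.23285685787175, 7.954445464095973, 1587.9045369178293], 'rotation': [0.06871593714643298, -0.008024494451229325, -1.5483016925145026]}
{'t': 0.1, 'qpos': array([-1.37721861e+00,  3.26866070e-01, -1.93466385e-01,  1.05202839e+00,
        1.01354950e-05,  1.43658487e+00]), 'joint_velocities': array([ 9.27607102e-05, -1.89281714e-03,  9.63181012e-05, -8.58572522e-04,
       -6.79419178e-04,  9.39539400e-04]), 'effort': array([ 8.21903941e-04, -4.44237614e+01,  2.63039625e+01,  7.81415321e-03,
       -1.11388406e-04,  2.89768273e-06]), 'tcp_pos': array([ 176.97931035, -520.19615717,  230.58880815]), 'orientation': array([-3.14004356e+00, -2.19390415e-04,  3.27788996e-01]), 'contact_force': array([ 0.14529711, -0.04628982, -0.4780797 ]), 'wrist_torque': array([-0.04901959,  0.0111587 , -0.01581558]), 'gripper_force': 0.0, 'opening': 0.9948099541403204}
```

View pics/scene0.png

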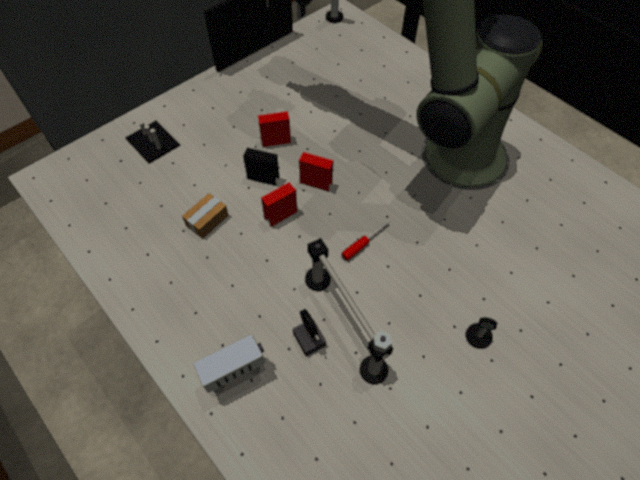

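View pics/top0.png

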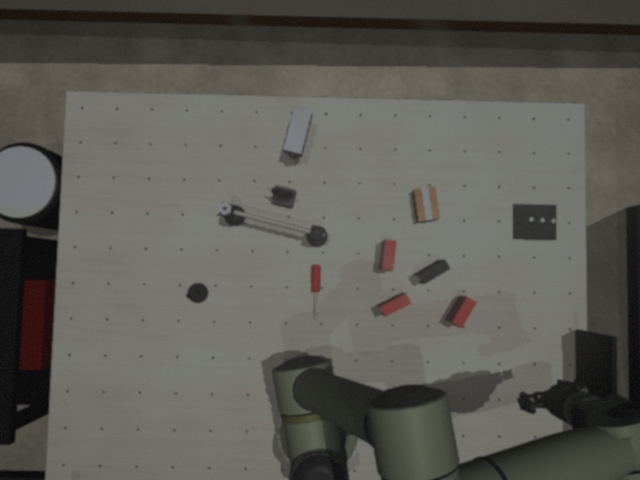

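The scene view shows the only black U-block at (262,165). It has red look-alikes at (275,129), (316,171) and (280,204). The black plate at (152,142) and the lens at (482,332) aren't it either. In the top view the block is at (431,271), the nut at (225,209), the iris at (283,196) and the far post at (317,236).

I choose the black one at scene (262,165), and will check it in a crop and measure it.

```bash
cat > h.py <<'E'
import numpy as np, cv2
from scipy.spatial.transform import Rotation as Ro
from bench import bot, imaging, solve_ik
def rays(m,px,fish=False):
    px=np.atleast_2d(np.float64(px)); K=np.array(m["K"]); v=(px-K[:2,2])/K[[0,1],[0,1]]
    if fish:
        th=np.linalg.norm(v,axis=1,keepdims=True); v=v*np.where(th>1e-9,np.tan(th)/np.maximum(th,1e-9),1)
    d=np.c_[v[:,0],-v[:,1],-np.ones(len(v))]
    R=np.array(m["rotation"]); R=R if R.shape==(3,3) else Ro.from_euler('xyz',R).as_matrix()
    d=d@R.T
    return np.array(m["position"]),d/np.linalg.norm(d,axis=1,keepdims=True)
def plane(m,px,z,fish=False):
    o,d=rays(m,px,fish); return o+d*((z-o[2])/d[:,2])[:,None]
def tri(obs):  # obs: list of (m,px,fish) -> point, miss distances
    A=np.zeros((3,3)); b=np.zeros(3); L=[]
    for m,p,f in obs:
        o,d=rays(m,p,f); P=np.eye(3)-np.outer(d[0],d[0]); A+=P; b+=P@o; L.append((o,P))
    x=np.linalg.solve(A,b); return x,[float(np.linalg.norm(P@(x-o))) for o,P in L]
E
python3 - <<'E'
from h import *
s,t=cv2.imread("pics/scene0.png"),cv2.imread("pics/top0.png")
c=lambda im,x,y,w,h:cv2.resize(im[y:y+h,x:x+w],(400,300),interpolation=cv2.INTER_CUBIC)
out=np.vstack([np.hstack([c(s,230,135,80,60),c(s,280,225,200,150)]),np.hstack([c(t,390,235,80,60),c(t,205,150,160,120)])])
cv2.imwrite("pics/crop1.png",cv2.convertScaleAbs(out,alpha=1.3,beta=20))
S,T=imaging.camera_model("scene"),imaging.camera_model("top")
for n,a,b in [("nut",(381,342),(225,209)),("post2",(318,246),(317,236)),("block",(262,153),(431,271)),("iris",(306,315),(283,196))]:
    print(n,np.round(tri([(S,a,0),(T,b,0)])[0]),np.round(tri([(S,a,0),(T,b,0)])[1],1))
w=imaging.camera_model("wrist");print(w); cv2.imwrite("pics/w0.png",imaging.capture("wrist"))
E
```

```text
nut [600. 252. 160.] [1.3 1.3]
post2 [538.  15. 135.] [2.2 2.2]
block [ 454. -286.  106.] [0.2 0.2]
iris [647. 106. 103.] [5.1 5.1]
{'K': array([[371.64829954,   0.        , 318.51707234],
       [  0.        , 371.64829954, 241.39170831],
       [  0.        ,   0.        ,   1.        ]]), 'position': array([ 257.23646767, -492.90816172,  371.23432951]), 'rotation': array([-3.31950795e-01,  1.06103874e-03, -1.24351167e+00])}
```

View pics/crop1.png

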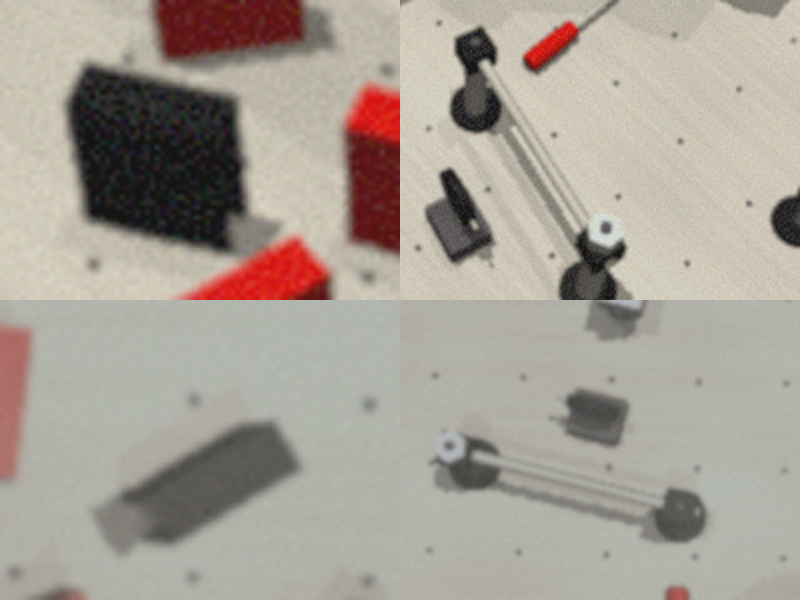

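The crop confirms it: a plain black, unmarked block, with light through its open slot. The nut is at about (600,252), the other post at about (538,15), which is 245 mm against a nominal 240. Next I'll take closer wrist views of the stand.

```bash
cat >> h.py <<'E'
def proj(m,P):
    R=np.array(m["rotation"]); R=R if R.shape==(3,3) else Ro.from_euler('xyz',R).as_matrix()
    c=(np.atleast_2d(P)-np.array(m["position"]))@R*[1,-1,-1]
    return cv2.fisheye.projectPoints(c.reshape(-1,1,3),np.zeros(3),np.zeros(3),np.array(m["K"]),np.zeros(4))[0][:,0]
import pickle
def shot(name):
    m=imaging.camera_model("wrist"); im=imaging.capture("wrist"); cv2.imwrite(f"pics/{name}.png",im); pickle.dump(m,open(f"pics/{name}.pkl","wb")); return m,im
DOWN=lambda yaw:[np.pi,0,yaw]
E
python3 - <<'E'
from h import *
nut=np.array([600,252.]); u=np.array([np.cos(1.314),np.sin(1.314)]); yaw=1.314-np.pi
out=[]
for n,d in [("wA",60),("wB",-20),("wC",-100)]:
    p=nut+u*d; bot.move_ptp([*p,270],DOWN(yaw)); bot.dwell(.2); m,im=shot(n); out.append(im)
    print(n,bot.get_state()["t"],np.round(bot.get_state()["tcp_pos"]),"nut",proj(m,[*nut,174]),"mid",proj(m,[*(nut-120*u),130]),"post2",proj(m,[*(nut-240*u),146]))
cv2.imwrite("pics/wAC.png",np.vstack([out[0][90:390],out[2][90:390]]))
E
```

```text
wA 3.6833 [615. 310. 270.] nut [[319.82370111 155.66748405]] mid [[319.41440241  -4.32499835]] post2 [[ 319.17249519 -136.18325537]]
wB 4.35 [595. 234. 270.] nut [[319.33044662 270.25017882]] mid [[319.37982507  95.12169668]] post2 [[319.49576033 -59.88501249]]
wC 5.0167 [575. 156. 270.] nut [[319.10381126 362.3522573 ]] mid [[319.27478253 199.52557696]] post2 [[319.53558519  38.47334432]]
```

View pics/wAC.png

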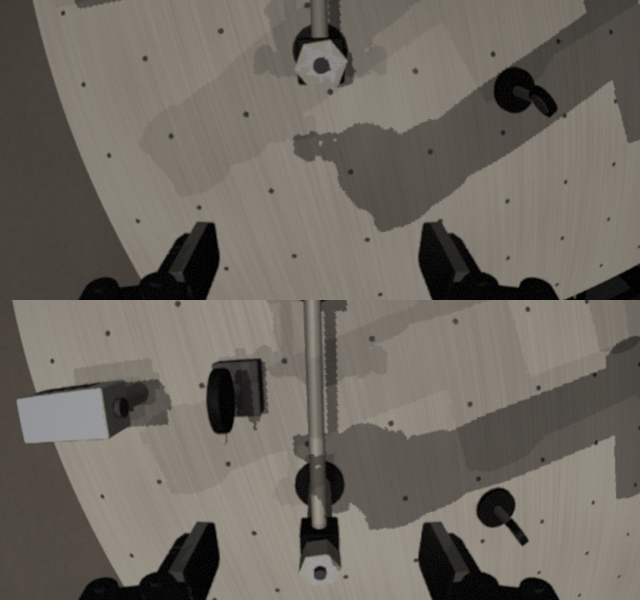

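Wrist view A shows the nut at (321,155) with its hex top and dark stud. View C shows the rod at column ~316, the iris ring at (221,191), its base at (240,178) and the nut at (320,363). All of these fall within 1–2 px of prediction. Now I'll extract the hexagon, the rod edges and the iris.

```bash
python3 - <<'E'
from h import *
L=lambda n:(cv2.imread(f"pics/{n}.png"),pickle.load(open(f"pics/{n}.pkl","rb")))
vis=[];cent={}
for n,c in [("wA",(321,155)),("wB",(320,270)),("wC",(320,363))]:
    im,m=L(n); g=cv2.cvtColor(im,cv2.COLOR_BGR2GRAY); x0,y0=c[0]-40,c[1]-40
    k=g[y0:y0+80,x0:x0+80]; top=np.percentile(k[26:54,26:54],80)
    M=(cv2.GaussianBlur(k,(3,3),0)>top*0.9).astype(np.uint8)
    cs=cv2.findContours(M,cv2.RETR_EXTERNAL,cv2.CHAIN_APPROX_NONE)[0]
    q=max(cs,key=lambda z:cv2.contourArea(z)*(cv2.pointPolygonTest(cv2.convexHull(z),(40,40),False)>=0))
    hull=cv2.convexHull(q)[:,0]+[x0,y0]; P=plane(m,hull,174,True)[:,:2]
    r=cv2.moments(np.float32(P).reshape(-1,1,2)); ctr=np.array([r["m10"],r["m01"]])/r["m00"]
    ang=np.radians(np.arange(0,60,.5)); w=[sum(np.ptp(P@[np.cos(a+k*np.pi/3),np.sin(a+k*np.pi/3)]) for k in range(3)) for a in ang]
    a=ang[np.argmin(w)]; print(n,"thr",top,"ctr",ctr,"area",r["m00"],"flat normal deg",np.degrees(a),[round(np.ptp(P@[np.cos(a+k*np.pi/3),np.sin(a+k*np.pi/3)]),1) for k in range(3)])
    # stud = dark blob
    D=cv2.morphologyEx((k<top*.6).astype(np.uint8),cv2.MORPH_OPEN,np.ones((2,2))); nn,lab,st,ce=cv2.connectedComponentsWithStats(D); j=1+np.argmin(np.linalg.norm(ce[1:]-40,axis=1)); cent[n]=(m,ce[j]+[x0,y0],True); print(" stud",cent[n][1],st[j,4])
    v=cv2.resize(im[y0:y0+80,x0:x0+80],(260,260),interpolation=cv2.INTER_CUBIC); cv2.polylines(v,[np.int32((hull-[x0,y0]+.5)*3.25)],True,(0,255,0),1); vis.append(v)
print("stud tri",tri(list(cent.values())))
cv2.imwrite("pics/nutz.png",np.hstack(vis))
im,m=L("wC"); g=cv2.GaussianBlur(cv2.cvtColor(im,cv2.COLOR_BGR2GRAY),(3,3),0)
for r in (110,130,150,170,190,210,230,250,270): print(r,g[r,296:342].tolist()) if r in(130,190,250) else 0
D=(g[130:240,190:270]<32).astype(np.uint8); nn,lab,st,ce=cv2.connectedComponentsWithStats(D); print(st,ce)
E
```

```text
wA thr 137.0 ctr [599.17352416 250.09596036] area 601.54459154699 flat normal deg 24.5 [np.float64(28.2), np.float64(27.0), np.float64(28.1)]
 stud [321.9798995  156.40201005] 199
wB thr 105.0 ctr [606.03061384 256.93334885] area 2522.8510231911205 flat normal deg 15.5 [np.float64(54.8), np.float64(60.4), np.float64(77.9)]
 stud [320.93034826 270.96517413] 201
wC thr 152.0 ctr [600.92679392 256.86820847] area 5157.087038807105 flat normal deg 48.5 [np.float64(101.2), np.float64(102.9), np.float64(67.7)]
 stud [320.57042254 363.42957746] 142
stud tri (array([598.91343574, 252.61222119, 174.87242653]), [0.16739913305409435, 0.17547040658173851, 0.09602727632282142])
130 [123, 123, 124, 124, 125, 127, 128, 122, 106, 90, 86, 95, 106, 117, 128, 135, 139, 137, 131, 122, 114, 107, 99, 89, 82, 89, 107, 113, 97, 75, 65, 62, 62, 60, 59, 59, 59, 58, 59, 67, 84, 104, 114, 116, 118, 118]
190 [134, 136, 137, 136, 135, 134, 131, 131, 132, 133, 119, 95, 83, 89, 101, 111, 120, 125, 125, 121, 114, 107, 101, 95, 87, 77, 76, 92, 113, 120, 108, 90, 80, 78, 78, 78, 79, 80, 80, 83, 95, 114, 130, 136, 136, 135]
250 [136, 137, 140, 142, 141, 138, 134, 125, 108, 90, 79, 73, 66, 60, 59, 63, 68, 72, 76, 79, 79, 77, 76, 74, 71, 68, 63, 57, 53, 52, 55, 60, 65, 68, 70, 71, 73, 78, 83, 87, 90, 90, 90, 91, 91, 92]
[[   0    0   80  110 6663]
 [  67   20    7   52  184]
 [  18   28   43   65 1953]] [[39.72339787 53.43644004]
 [70.16304348 44.77173913]
 [35.84895033 59.04505888]]
```

View pics/nutz.png

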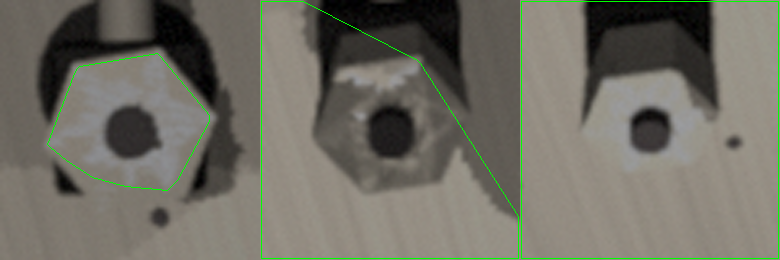

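The nut triangulates to (598.9, 252.6) with the stud at z≈175, which is consistent. The crop shows clean hexagon corners in panels A and B, so I'll compute the angle from those corners and the rod line from its edges.

```bash
python3 - <<'E'
from h import *
M={n:pickle.load(open(f"pics/{n}.pkl","rb")) for n in("wA","wB","wC")}
C={"wA":(281,115,[(75,66),(160,50),(215,119),(182,192),(96,184),(46,145)]),
   "wB":(280,230,[(77,72),(160,60),(207,118),(180,182),(103,193),(54,133)]),
   "wC":(280,323,[(84,78),(158,70),(196,110),(176,164),(102,172),(62,132)])}
for n,(x0,y0,c) in C.items():
    P=plane(M[n],np.array(c)/3.25-.5+[x0,y0],174,True)[:,:2]; ctr=P.mean(0); d=P-ctr; z=np.exp(6j*np.arctan2(d[:,1],d[:,0])).mean()
    print(n,ctr,"radii",np.linalg.norm(d,axis=1).round(1),"corner deg",np.degrees(np.angle(z))/6,"conf",abs(z))
pts=[]
for n,rows in [("wC",range(105,215,5)),("wB",range(25,190,5))]:
    g=cv2.GaussianBlur(cv2.cvtColor(cv2.imread(f"pics/{n}.png"),cv2.COLOR_BGR2GRAY),(3,3),0).astype(float)
    for r in rows:
        s=g[r,300:330]; G=np.diff(s)
        l=np.argmin(G[:13]); 
        R=12+np.argmax(G[12:26])
        pts.append((n,r,300.5+l,300.5+R))
P=np.array([plane(M[n],(.5*(a+b),r),130,True)[0,:2] for n,r,a,b in pts if 13<b-a<22]); W=[(n,r,a,b) for n,r,a,b in pts][::5]
print(W,len(P))
vx,vy,x,y=cv2.fitLine(np.float32(P),cv2.DIST_HUBER,0,.01,.01).ravel(); v=np.array([vx,vy])*np.sign(vy); nrm=np.array([v[1],-v[0]])
print("rod dir deg",np.degrees(np.arctan2(v[1],v[0])),"res",np.std((P-[x,y])@nrm),"nut off",([598.9,252.6]-np.array([x,y]))@nrm, "pt",x,y)
E
```

```text
wA [599.37533153 250.56747915] radii [15.8 16.1 16.8 16.8 13.2 16.7] corner deg -6.921499993562768 conf 0.9130431866284928
wB [599.53957002 250.88323246] radii [16.8 16.5 16.5 16.9 16.7 16.3] corner deg -6.219172539252752 conf 0.9752060201632453
wC [599.20730201 249.847589  ] radii [17.1 17.  16.4 17.6 17.4 16.8] corner deg -5.122334994015979 conf 0.9739650008387941
[('wC', 105, np.float64(303.5), np.float64(320.5)), ('wC', 130, np.float64(303.5), np.float64(321.5)), ('wC', 155, np.float64(304.5), np.float64(322.5)), ('wC', 180, np.float64(305.5), np.float64(322.5)), ('wC', 205, np.float64(306.5), np.float64(323.5)), ('wB', 40, np.float64(304.5), np.float64(322.5)), ('wB', 65, np.float64(305.5), np.float64(322.5)), ('wB', 90, np.float64(305.5), np.float64(323.5)), ('wB', 115, np.float64(306.5), np.float64(324.5)), ('wB', 140, np.float64(307.5), np.float64(324.5)), ('wB', 165, np.float64(303.5), np.float64(325.5))] 52
rod dir deg 76.88909 res 0.1796317057937198 nut off -1.1829083689626003 pt 570.10956 123.77219
```

The nut corners give a 17 mm radius (17.3 nominal) and flat normals at 24°. The stand's y axis lies at 76.9°, so q0≈0.40, which is in range. I'll grip the nut and turn it.

```bash
python3 - <<'E'
from h import *
c=[599.4,250.5]; yaw=np.radians(-126)
f=lambda tag:(lambda s:print(tag,round(s["t"],1),s["tcp_pos"].round(1),"F",s["contact_force"].round(1),"T",s["wrist_torque"].round(2),"op",round(s["opening"],3),"gf",round(s["gripper_force"],1),"q6",s["qpos"][5].round(3)))(bot.get_state())
bot.grip(.65,50)
bot.move_ptp([*c,225],DOWN(yaw)); f("above")
print(bot.movel([*c,153],max_speed=60,threshold=8)); f("down")
bot.grip(0.0,50); bot.dwell(.2); f("grip")
E
```

```text
above 6.0 [599.1 250.7 224.5] F [-0.   0.4  0.6] T [-0.06  0.02  0.02] op 0.655 gf 0.0 q6 -0.661
False
down 7.3 [599.7 250.6 153.5] F [ 0.1 -0.   0.6] T [-0.02 -0.03 -0.04] op 0.653 gf 0.0 q6 -0.66
grip 7.9 [598.9 251.3 153.7] F [-4.3  1.4  5.7] T [0.47 0.89 0.  ] op 0.337 gf 50.8 q6 -0.66
```

```bash
cat >> h.py <<'E'
def f(tag):
    s=bot.get_state();print(tag,round(s["t"],1),s["tcp_pos"].round(1),"F",s["contact_force"].round(1),"T",s["wrist_torque"].round(2),"op",round(s["opening"],3),"gf",round(s["gripper_force"],1),"q6",s["qpos"][5].round(3)); return s
E
python3 - <<'E'
from h import *
q=bot.get_state()["qpos"].copy(); q0=q[5]; p0=bot.get_state()["wrist_torque"][2]
for d in [.3,.6,.85,1.0,1.06,1.1,1.14,1.17,1.2,1.23,1.26,1.29,1.32]:
    q[5]=q0+d; bot.move_j(q); s=f(d)
    if abs(s["wrist_torque"][2]-p0)>0.6: print("stop");break
E
```

```text
0.3 8.3 [598.8 251.3 153.7] F [-1.3  1.6  1.3] T [ 0.17  0.36 -0.08] op 0.336 gf 50.4 q6 -0.363
0.6 8.7 [598.8 251.4 153.7] F [-2.2  0.5  2.2] T [ 0.24  0.45 -0.02] op 0.34 gf 50.4 q6 -0.064
0.85 9.0 [598.8 251.4 153.8] F [-2.6  2.   1.8] T [ 0.25  0.45 -0.09] op 0.34 gf 50.5 q6 0.185
1.0 9.3 [598.8 251.4 153.7] F [-1.4  1.9  2.7] T [ 0.32  0.51 -0.09] op 0.339 gf 50.5 q6 0.334
1.06 9.5 [598.8 251.4 153.8] F [-3.6  2.   2.2] T [ 0.38  0.55 -0.07] op 0.338 gf 50.5 q6 0.396
1.1 9.8 [598.8 251.4 153.8] F [-2.6  1.8  2.4] T [ 0.42  0.61 -0.03] op 0.339 gf 50.5 q6 0.437
1.14 10.0 [598.8 251.5 153.7] F [-3.6  2.6  3. ] T [ 0.52  0.61 -0.01] op 0.341 gf 50.5 q6 0.478
1.17 10.3 [598.8 251.5 153.8] F [-3.4  2.4  2.6] T [ 0.55  0.68 -0.07] op 0.344 gf 50.5 q6 0.508
1.2 10.5 [598.8 251.4 153.7] F [-3.3  3.4  3. ] T [ 0.61  0.63 -0.11] op 0.34 gf 50.6 q6 0.539
1.23 10.8 [598.8 251.5 153.7] F [-2.5  3.2  3.6] T [0.55 0.71 0.59] op 0.339 gf 50.8 q6 0.568
1.26 11.0 [598.8 251.5 153.8] F [-2.5  2.9  3.9] T [0.5  0.66 1.49] op 0.335 gf 52.2 q6 0.597
stop
```

The stop came at +1.21 rad, as predicted (1.20), with the torque rising to 1.5 N·m. I'll release, check the nut, get a sideways parallax view for rod height, and then look at the block from two places.

```bash
python3 - <<'E'
from h import *
bot.grip(.65); s=f("open"); p=s["tcp_pos"]; bot.movel([p[0],p[1],260],max_speed=150)
u=np.array([np.cos(np.radians(76.9)),np.sin(np.radians(76.9))]); n=np.array([u[1],-u[0]]); yaw=np.radians(76.9-180)
mid=np.array([599.4,250.5])-120*u; print("mid",mid)
for k,off in [("wD",-90),("wE",60)]:
    bot.move_ptp([*(mid+20*u+n*off),270],DOWN(yaw)); bot.dwell(.2); m,im=shot(k); print(k,"mid",proj(m,[*mid,130]),"nut",proj(m,[*(mid+120*u),174])); f("")
# block: long axis direction from top image ~ ; look from two places
for k,d in [("wF",(-60,0)),("wG",(20,0))]:
    yb=0.0
    bot.move_ptp([454-40+d[0],-286+d[1],270],DOWN(yb)); bot.dwell(.2); m,im=shot(k); print(k,"block",proj(m,[454,-286,90])); f("")
L=lambda k:cv2.imread(f"pics/{k}.png")
o=np.vstack([np.hstack([cv2.resize(L(a),(400,300),interpolation=cv2.INTER_AREA),cv2.resize(L(b),(400,300),interpolation=cv2.INTER_AREA)]) for a,b in[("wD","wE"),("wF","wG")]])
cv2.imwrite("pics/quad.png",o)
E
```

```text
open 11.4 [599.3 250.7 153.6] F [0.3 0.2 0.3] T [-0.02 -0.04  0.01] op 0.652 gf 0.0 q6 0.6
mid [572.20184311 133.62288393]
wD mid [[206.3010086  202.15308914]] nut [[208.82365901 359.98611094]]
 14.1 [489.2 173.6 269.9] F [ 1.1 -0.9  0.4] T [-0.01 -0.03 -0.02] op 0.649 gf 0.0 q6 -1.143
wE mid [[394.36772497 200.80147467]] nut [[392.61310875 360.90246757]]
 14.9 [634.3 140.1 270.7] F [ 0.4 -0.2  0.4] T [-0.02 -0.02  0.02] op 0.644 gf 0.0 q6 -1.239
wF block [[318.99261704 100.42501118]]
 18.2 [ 354.1 -285.9  270. ] F [0.5 0.7 0.5] T [0.01 0.02 0.01] op 0.648 gf 0.0 q6 2.3
wG block [[318.94548183 190.98740152]]
 18.8 [ 433.2 -286.1  270.2] F [-0.9 -0.3  1.4] T [ 0.04 -0.01 -0.04] op 0.65 gf 0.0 q6 2.417
```

View pics/quad.png

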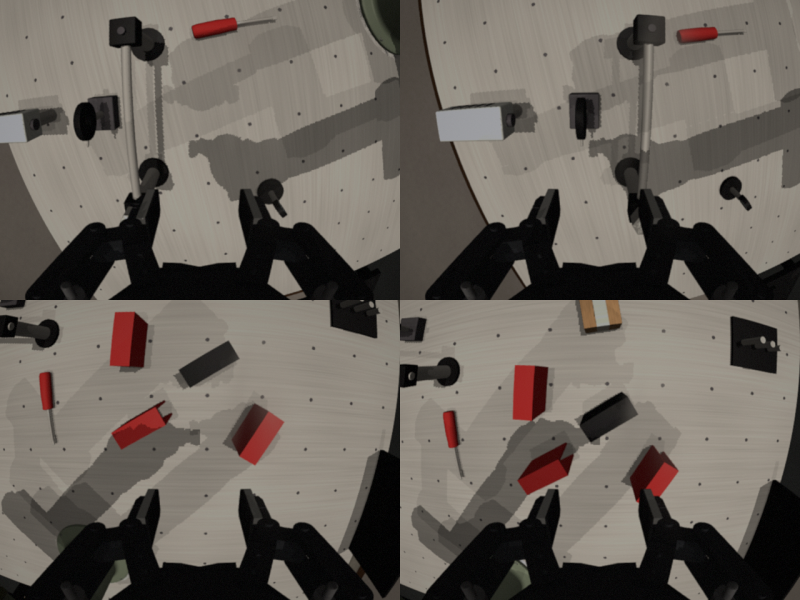

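The quad shows the rod clearly from both sides: at x≈130 in D and ≈648 in E. The iris ring is at E (581,118). The black block is at F (209,364) and G (608,417), with the red ones at least 70 mm away. Next is precise extraction.

```bash
python3 - <<'E'
from h import *
L=lambda n:(cv2.imread(f"pics/{n}.png"),pickle.load(open(f"pics/{n}.pkl","rb")))
v=[]
for n,(x,y) in [("wF",(285,65)),("wG",(285,140)),("wE",(265,130))]:
    im,_=L(n); w=im[y:y+80,x:x+100]; v.append(cv2.resize(cv2.convertScaleAbs(w,alpha=2.0),(400,320)[:2],interpolation=cv2.INTER_CUBIC))
im,_=L("wE"); w=im[285:385,340:440]; v.append(cv2.resize(cv2.convertScaleAbs(w,alpha=2),(400,320),interpolation=cv2.INTER_CUBIC))
o=np.vstack([np.hstack(v[:2]),np.hstack(v[2:])])[:600]; cv2.imwrite("pics/crop2.png",o)
# rod in D,E : sideways parallax
u=np.array([np.cos(np.radians(76.9)),np.sin(np.radians(76.9))]); n2=np.array([u[1],-u[0]]); mid=np.array([572.2,133.6])
Ln={}
for k,rows in [("wD",range(130,240,6)),("wE",range(130,240,6))]:
    im,m=L(k); g=cv2.GaussianBlur(cv2.cvtColor(im,cv2.COLOR_BGR2GRAY),(3,3),0).astype(float); a=[]
    for r in rows:
        s=[proj(m,[*(mid+u*t),130])[0] for t in np.linspace(-100,100,41)]; c=int(round(np.interp(r,[p[1] for p in s],[p[0] for p in s])))
        G=np.diff(g[r,c-16:c+17]); l=np.argmin(G[:16]); R=16+np.argmax(G[16:]); a.append((r,c-15.5+l,c-15.5+R))
    a=np.array(a); print(k,a[::4].tolist()); Ln[k]=(m,a)
    P=plane(m,np.c_[.5*(a[:,1]+a[:,2]),a[:,0]],130,True)[:,:2]; print(k,"rod offset at z130 from mid line",np.round((P-mid)@n2,1),"y",np.round((P-mid)@u))
E
```

```text
wD [[130.0, 194.5, 210.5], [154.0, 195.5, 211.5], [178.0, 196.5, 212.5], [202.0, 198.5, 214.5], [226.0, 200.5, 216.5]]
wD rod offset at z130 from mid line [-0.4 -0.2 -0.4 -0.5 -0.3 -0.4 -0.6 -0.3  0.1 -0.4 -0.1 -0.6 -0.2 -0.2
 -0.2  0.2 -0.2 -0.1 -0.1] y [-57. -53. -48. -43. -39. -34. -29. -24. -20. -15. -10.  -5.  -0.   5.
  10.  15.  20.  25.  30.]
wE [[130.0, 381.5, 404.5], [154.0, 380.5, 404.5], [178.0, 380.5, 402.5], [202.0, 380.5, 401.5], [226.0, 383.5, 406.5]]
wE rod offset at z130 from mid line [ 3.3  3.2  3.   2.9  3.1  2.9  3.2  3.   3.2  3.   2.3  2.5  2.7  2.8
  2.5  0.6 -1.7  0.4  0.5] y [-55. -51. -46. -41. -37. -32. -27. -23. -18. -13.  -9.  -4.   1.   6.
  11.  16.  21.  26.  31.]
```

View pics/crop2.png

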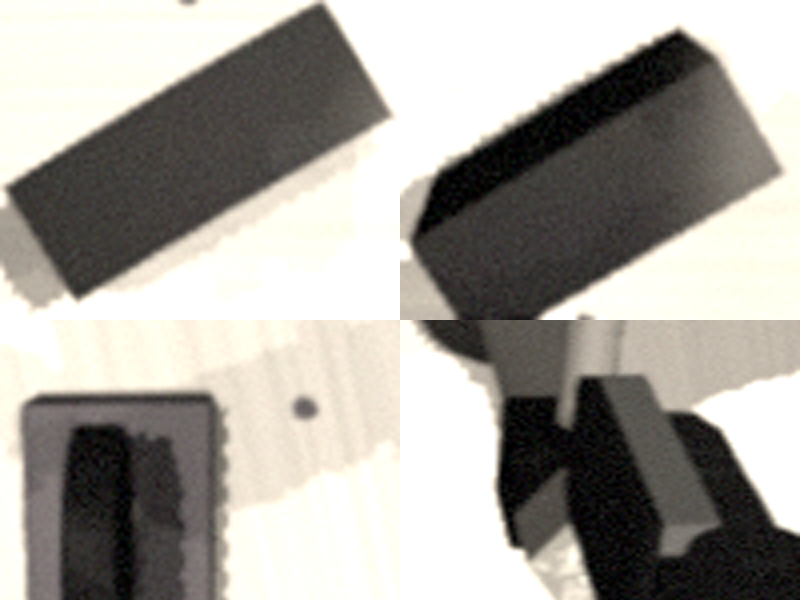

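Panel F shows the block's full top face with crop corners (8,187), (320,3), (391,115) and (79,299). Panel G shows the same face, with three usable corners at (13,238), (312,60) and (382,172). The E edge width (23 px) includes a shadow edge; using its left edge plus the true width agrees with D at z≈130.

```bash
python3 - <<'E'
from h import *
m={n:pickle.load(open(f"pics/{n}.pkl","rb")) for n in("wF","wG","wE","wC")}
F=np.array([(8,187),(320,3),(391,115),(79,299)])/4-.375+[285,65]
G=np.array([(13,238),(312,60),(382,172)])/4-.375+[285,140]
for a,b in zip(F,G): print("corner",tri([(m["wF"],a,True),(m["wG"],b,True)]))
for z in(90,):
    P=plane(m["wF"],F,z,True)[:,:2]; Q=plane(m["wG"],G,z,True)[:,:2]; c=P.mean(0)
    print("F ctr",c,"sides",[np.linalg.norm(P[i]-P[i-1]).round(1) for i in range(4)],"long dir",np.degrees(np.arctan2(*((P[1]-P[0]+P[2]-P[3])[::-1])))); print("G ctr",(Q[0]+Q[2])/2, np.degrees(np.arctan2(*((Q[1]-Q[0])[::-1]))))
# iris base corners top z=30 in E and ring
u=np.array([np.cos(np.radians(76.9)),np.sin(np.radians(76.9))]); n2=np.array([u[1],-u[0]]); mid=np.array([572.2,133.6])
e=lambda l,z:[(lambda p:(round((p-mid)@n2,1),round((p-mid)@u,1)))(plane(m["wE"],np.array(q)/4-.375+[265,130],z,True)[0,:2]) for q in l]
print("base far corners z30",e([(24,405-320),(214,405-320)],30)," (x,y stand)")
for k,(x0,y0,w,h) in {"wE":(270,145,50,90),"wC":(205,150,60,90)}.items():
    g=cv2.cvtColor(cv2.imread(f"pics/{k}.png"),cv2.COLOR_BGR2GRAY)[y0:y0+h,x0:x0+w]
    D=(cv2.GaussianBlur(g,(3,3),0)<22).astype(np.uint8); nn,lab,st,ce=cv2.connectedComponentsWithStats(D); j=1+np.argmax(st[1:,4]); s=st[j]
    for z in (90,120):
        A=plane(m[k],[(x0+s[0]+s[2]/2,y0+s[1]),(x0+s[0]+s[2]/2,y0+s[1]+s[3])],z,True)[:,:2]; print(k,s,z,"ring y ends",((A-mid)@u).round(1),"x",((A-mid)@n2).round(1))
E
```

```text
corner (array([ 444.96849926, -257.86451538,   81.77855373]), [0.02533709854857641, 0.025337098548517265])
corner (array([ 485.94636471, -324.65314863,   85.49112956]), [0.3798080214373732, 0.3798080214372696])
corner (array([ 461.49053376, -340.24124523,   87.78995894]), [0.004261035513298692, 0.0042610355133183815])
F ctr [ 452.96404527 -299.11463855] sides [np.float64(28.6), np.float64(77.3), np.float64(28.5), np.float64(78.0)] long dir -58.38712549861539
G ctr [ 454.3343753  -299.19756328] -58.72349181924318
base far corners z30 [(np.float64(108.7), np.float64(-30.0)), (np.float64(60.0), np.float64(-29.5))]  (x,y stand)
wE [ 11  12  20  65 972] 90 ring y ends [-29.5  29.1] x [83.3 84.3]
wE [ 11  12  20  65 972] 120 ring y ends [-32.6  20.5] x [81.1 82. ]
wC [   3    9   28   63 1323] 90 ring y ends [-29.3  28.4] x [81.5 86.7]
wC [   3    9   28   63 1323] 120 ring y ends [-32.3  20. ] x [73.5 78.2]
```

The iris sits at stand (84,0) against 85 nominal, so the target is the rod middle (572.2,133.6). The block's top centre is (453.6,-299.2), with z about 82–88 from two views, and its long axis is at -58.5°. I'll grasp it.

```bash
python3 - <<'E'
from h import *
c=[453.7,-299.2]; yaw=np.radians(121.5)
bot.grip(.62,40)
bot.move_ptp([*c,140],DOWN(yaw)); f("above")
print(bot.movel([*c,50],max_speed=70,threshold=7)); f("down")
bot.grip(0,40); bot.dwell(.1); f("grip")
print(bot.movel([*c,60],max_speed=40)); f("lift")
shot("wH")
print(bot.movel([*c,225],max_speed=150)); f("up")
E
```

```text
above 20.9 [ 453.8 -299.3  140.2] F [0.  0.3 0.1] T [-0.    0.04 -0.01] op 0.617 gf 0.0 q6 0.303
False
down 22.3 [ 454.1 -299.5   50.5] F [-0.4 -0.3 -0.1] T [-0.03  0.02 -0.01] op 0.621 gf 0.0 q6 0.302
grip 22.7 [ 453.9 -299.5   50.4] F [-0.6  0.1  3.4] T [0.09 0.14 0.02] op 0.347 gf 43.7 q6 0.302
False
lift 23.1 [ 453.8 -299.2   60.1] F [-0.2  0.  -1.8] T [-0.03 -0.    0.03] op 0.345 gf 43.0 q6 0.302
False
up 24.4 [ 453.2 -298.7  224. ] F [-0.9 -0.6 -2.4] T [ 0.01  0.07 -0.04] op 0.349 gf 43.0 q6 0.302
```

```bash
python3 - <<'E'
from h import *
yaw=np.radians(76.9); bot.move_ptp([572.2,133.6,225],DOWN(yaw)); bot.movel([572.2,133.6,200],max_speed=80); bot.dwell(.3); f("over")
m,im=shot("wI"); cv2.imwrite("pics/wIc.png",cv2.convertScaleAbs(im,alpha=1.6))
E
```

```text
over 26.9 [572.5 133.6 200.5] F [-0.5 -0.7 -1.9] T [-0.01 -0.02  0.02] op 0.347 gf 43.1 q6 1.903
```

View pics/wIc.png

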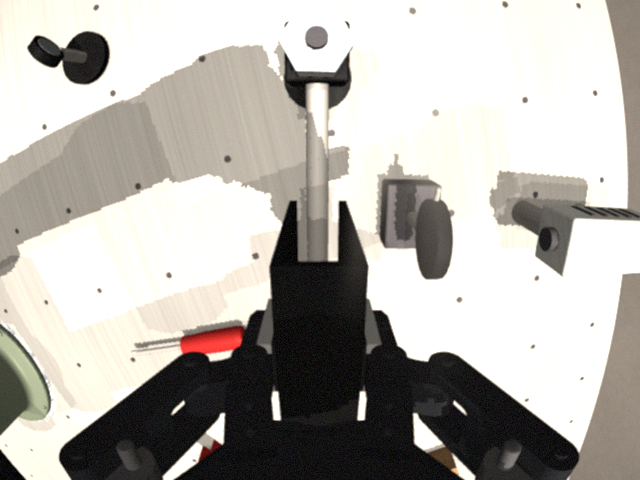

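The rod (306–329, centre ≈317.5) lies centred between the slot's plate tips (289 and 347, centre 318). The nut shows its flats across the rod direction, as expected at 1.6 rad. Lowering gently.

```bash
python3 - <<'E'
from h import *
x,y=572.2,133.6
print(bot.movel([x,y,107],max_speed=60,threshold=6)); f("near")
bot.dwell(.2); print(bot.movel([x,y,95],max_speed=8,threshold=2.5)); s=f("touch")
E
```

```text
False
near 28.6 [572.5 133.6 107.4] F [ 0.1 -0.7 -2.1] T [0.04 0.01 0.01] op 0.344 gf 43.1 q6 1.903
True
touch 29.7 [572.2 133.6 100.7] F [-0.1  0.6  5.7] T [-0.02  0.03 -0.02] op 0.348 gf 43.8 q6 1.903
```

Contact came at 100.7 (100.4 expected). Releasing.

```bash
python3 - <<'E'
from h import *
for o in (.38,.42,.48,.6): bot.grip(o)
bot.dwell(.3); s=f("open"); p=s["tcp_pos"]
bot.movel([p[0],p[1],240],max_speed=100); 
u=np.array([np.cos(np.radians(76.9)),np.sin(np.radians(76.9))])
bot.move_ptp([*(np.array([572.2,133.6])-150*u),250],DOWN(np.radians(76.9))); bot.dwell(.3); f("away"); m,im=shot("wJ")
t=imaging.capture("scene"); cv2.imwrite("pics/sJ.png",t)
o=np.hstack([cv2.convertScaleAbs(im[60:460,120:520],alpha=1.6),cv2.resize(cv2.convertScaleAbs(t[225:375,280:430],alpha=1.3),(400,400),interpolation=cv2.INTER_CUBIC)]); cv2.imwrite("pics/fin.png",o)
E
```

```text
open 30.9 [571.1 133.5  99.6] F [-0.3  0.1  0.1] T [-0.01 -0.01  0.02] op 0.596 gf 0.0 q6 1.903
away 33.4 [538.3 -11.5 249.8] F [ 0.6 -0.2 -0.2] T [-0.01 -0.02  0.01] op 0.599 gf 0.0 q6 1.639
```

View pics/fin.png

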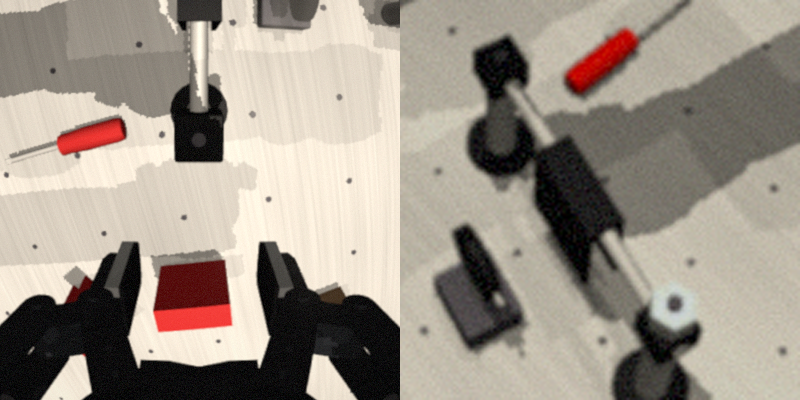

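The block hangs on the rod opposite the iris: scene crop (580,195), iris at (475,285). I'll take one last end-on view to check tilt and centring.

```bash
python3 - <<'E'
from h import *
u=np.array([np.cos(np.radians(76.9)),np.sin(np.radians(76.9))]); n2=np.array([u[1],-u[0]]); mid=np.array([572.2,133.6])
bot.move_ptp([*(mid+30*u),250],DOWN(np.radians(76.9))); bot.dwell(.4); m,im=shot("wK")
E3=lambda x,y,z:[*(mid+n2*x+u*y),z]
for y in(40,-40):
  for z in(140.3,50.3): print(y,z,proj(m,[E3(-15,y,z),E3(15,y,z)]).round(1).tolist())
cv2.imwrite("pics/wKc.png",cv2.resize(cv2.convertScaleAbs(im[180:380,220:420],alpha=1.8),(600,600),interpolation=cv2.INTER_CUBIC))
E
```

```text
40 140.3 [[296.0, 224.4], [338.7, 224.3]]
40 50.3 [[301.6, 197.2], [333.6, 197.2]]
-40 140.3 [[298.6, 322.4], [336.8, 322.4]]
-40 50.3 [[302.9, 275.5], [332.8, 275.5]]
```

View pics/wKc.png

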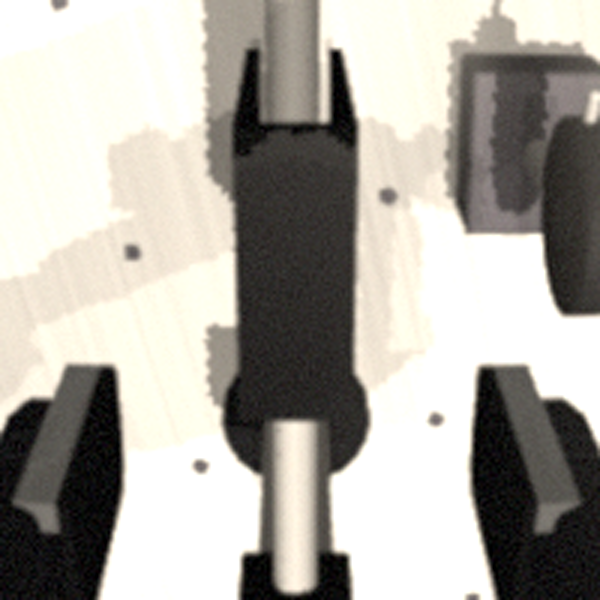

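The view shows the block hanging straight: the top edges at 298/339 and bottom tips at 302/334 share centre ≈318, which is also the rod's centre. It is about 2 mm off centre in y. Handing in.

```bash
python3 -c "
from bench import bot
print(bot.get_state()['t'],bot.sign_off())"
```

```text
the job is handed in; nothing more can be done
34.7 None
```

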